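# Let two green beads out of the rocker-gate dispenser

### The arm

A 7-joint arm with a two-finger parallel gripper is mounted at the origin on the work surface. World frame = base frame: x ahead of the robot, y to its left, z up, the work surface at z = 0. Lengths are in m, angles in rad, forces in N, time in s.
With the tool pointing down it reaches from about 0.4 to 0.75 m from the base axis. Payload 19.5 kg.
Tool frame: the origin (TCP) lies at the very end of the fingers, on their centre line; the grasp point (between the pads) lies 19 mm behind it; x points along the fingers, y is the direction in which the jaws open and shut, and the axes are right-handed (so a half turn about x gives the same grasp; the last joint's range is limited). The gripper opens to 85 mm and grips with 20 to 120 N. Pads are 22 mm wide; open, the fingers measure 114 mm over their backs; the gripper's body (76 mm by 85 mm) begins 54 mm behind the grasp point. The pads swing forward as they close: fully open they stand 13 mm farther back than shut.
Start: joints at [-0.042, 0.707, -0.028, 1.485, 0.022, 0.951, -0.075], TCP at [0.575, 0, 0.231] pointing down, gripper open.
Joint ranges: [-2.71, 2.71], [-0.32, 2.16], [-1.57, 1.52], [0, 2.45], [-1.46, 4.6], [0, 2.02], [-2.83, 2.83]. Speed limits (rad/s): [1.89, 1.89, 2.57, 2.57, 3.01, 3.01, 3.01].

### API

Orientations are given as a unit quaternion [w, x, y, z].
In Python, from cell import r gives the robot as it stands. The module is installed in compiled form; this text tells all that it offers. Calls block until the motion is done:
- r.reach(position, orientation): joint-space move of the TCP to a pose.
- r.move_l(position, velocity=0.15, frame=None, max_force=None): straight line of the TCP; frame=None keeps the orientation; velocity is the mean speed in m/s. With max_force (N) it stops when the force on the tool has changed by that much, and returns True; else False.
- r.movej(angles): joint-space move.
- r.gripper_to(opening, grip_force=None): finger opening in m; grip_force is the grip in N (None keeps the last); returns when the fingers have stopped.
- r.wait(seconds).
- r.ik(position, orientation): joint angles nearest the present ones, or None.
- r.sense(): the state.
- r.read_camera(name): name is "scene" or "side" or "wrist"; returns a dict with "pixels" (420x560x3 uint8, red, green, blue), "fx", "fy", "cx", "cy" (pixels), "k1" (the pictures are not rectified: a ray, as slopes to the right and down, at radius r is drawn at 1 + k1 r^2 times it, then the intrinsics apply), "eye" and "attitude" of the camera in the world; the wrist camera has in their place "T_tool_cam" (4x4, takes a point from camera to tool coordinates, whose origin is the TCP and whose axes are the tool frame's). Camera axes: x right, y up, looking along -z (the intrinsics and any distortion apply to the point x, -y, -z); pixel columns grow to the right and rows downward; lengths in m; the calibration is good to about 2 mm. A picture is of the moment at which its call begins: read the wrist's pose just before it. There is no depth.
A pose or a line that the arm cannot do raises r.PlanningError and nothing moves.
- r.finish_job(): hands the job in, once; it reports no verdict.
The state is a dict: "time_s": time; "joint_pos": joint angles; "qd": joint speeds; "joint_efforts": joint torques, N m; "tcp_pos": TCP position; "orientation": TCP orientation; "wrist_force": force on the tool from outside, world axes, zero at the start; "ft_torque": the same for the moment, N m; "finger_gap": finger opening in m.
Only numpy, scipy, OpenCV 4.12 (cv2) and the standard library are available. Lean on these libraries where they do the work, as an engineer would, in place of code of your own. Each camera call takes 0.05 s, during which the arm holds its last target.

### The job

With the fingertips, press down the brass pads of the rocker levers whose lanes hold the two green beads, so that each gate lifts and lets its bead roll down into the walnut tray, then let the levers come back up so that every gate is shut again. The amber bead must stay behind its gate. Do not touch, grasp or lift the beads or the tray, and leave everything else standing where it is.

Things in the scene. Friction and masses are not known exactly. Their poses are not given: they have to be found in the camera images.
- dispenser: fixed three-lane bead dispenser, wooden base 240 x 230 x 12 mm; origin under its centre, at shelf level, x away from the robot, z up. Lanes at y = +65 (left), 0 (middle), -65 mm (right) (white) slope down along +x to a mouth over the tray; each has a steel rocker lever along x on an axle at x = -30, z = 105 mm. Axle posts at y = +-106 reach z = 117 mm; a raised gate tops out at z = 140 mm
- tray: walnut bead tray, loose, open on top, 110 (x) x 215 (y) x 30 mm, walls 6 mm thick, standing on the shelf under the mouth of the lanes; origin at the centre of its underside (183 mm along +x from the dispenser's origin), axes parallel to the dispenser's
- bead_green_1: green glass bead, ball of 24 mm diameter, about 18 g, waiting behind the gate of one of the three lanes (which one varies); origin at its centre, turns as it rolls. It waits uphill of the gate, centre at about x = 42, z = 68 mm of the dispenser, on the lane's centre line, seen from above between the lever's two bars
- bead_green_2: green glass bead, ball of 24 mm diameter, about 18 g, waiting behind the gate of one of the three lanes (which one varies); origin at its centre, turns as it rolls. It waits uphill of the gate, centre at about x = 42, z = 68 mm of the dispenser, on the lane's centre line, seen from above between the lever's two bars
- bead_amber: amber (orange-yellow) glass bead, ball of 24 mm diameter, waiting behind the gate of the remaining lane; origin at its centre
- pad_left (a point): centre of the upper face of the left lane's brass finger pad, 36 x 36 mm, flat at rest, about 109 mm above the shelf, 100 mm from the dispenser's origin towards the robot, on the lane's centre line; free space round and below it; neighbouring pads are 65 mm apart, centre to centre. Moves with the lever
- lever_left (a joint): angle of the left lane's lever (pad at its near end, gate of two prongs hanging in the lane at its far end, 55 mm beyond the dispenser's origin): 0 at rest, gate shut, grows as the pad is pressed, stop at 0.35 rad (pad 24 mm down, gate about 31 mm up). A bead passes under the gate from about 0.2 rad (pad 14 mm down) and is through within about half a second. A spring returns it; the press takes 3 to 5 N
- pad_middle (a point): centre of the upper face of the middle lane's brass finger pad, 36 x 36 mm, flat at rest, about 109 mm above the shelf, 100 mm from the dispenser's origin towards the robot, on the lane's centre line; free space round and below it; neighbouring pads are 65 mm apart, centre to centre. Moves with the lever
- lever_middle (a joint): angle of the middle lane's lever (pad at its near end, gate of two prongs hanging in the lane at its far end, 55 mm beyond the dispenser's origin): 0 at rest, gate shut, grows as the pad is pressed, stop at 0.35 rad (pad 24 mm down, gate about 31 mm up). A bead passes under the gate from about 0.2 rad (pad 14 mm down) and is through within about half a second. A spring returns it; the press takes 3 to 5 N
- pad_right (a point): centre of the upper face of the right lane's brass finger pad, 36 x 36 mm, flat at rest, about 109 mm above the shelf, 100 mm from the dispenser's origin towards the robot, on the lane's centre line; free space round and below it; neighbouring pads are 65 mm apart, centre to centre. Moves with the lever
- lever_right (a joint): angle of the right lane's lever (pad at its near end, gate of two prongs hanging in the lane at its far end, 55 mm beyond the dispenser's origin): 0 at rest, gate shut, grows as the pad is pressed, stop at 0.35 rad (pad 24 mm down, gate about 31 mm up). A bead passes under the gate from about 0.2 rad (pad 14 mm down) and is through within about half a second. A spring returns it; the press takes 3 to 5 N
- jar: bystander: closed green glass bead jar with brass cap, 54 mm across, 80 mm tall, standing beside the dispenser; origin at the centre of its underside
- finial: bystander: silver finial cap, 40 mm across, 62 mm tall, standing beside the dispenser; origin at the centre of its underside
- inlaid_box: bystander: dark wooden box with mother-of-pearl lozenges, 100 x 140 x 60 mm; origin at the centre of its underside
- pin_vise: bystander: brass pin vise drill lying flat, 125 mm long along its x, 14 mm thick; origin under its middle
- spool: bystander: light wooden spool, 40 mm across, 42 mm tall, standing; origin at the centre of its underside
- bowl: bystander: small blue bowl, 100 mm across, 35 mm tall; origin at the centre of its underside
Things that resemble listed ones, but are neither listed nor needed, are in the scene too. Leave any pink or red look-alike of the tray alone.

How it is judged:
On the way:
1. the fingers press a lever pad down so that its gate lifts clear of a bead (value of joint any of lever_left, lever_middle, lever_right above 0.18 rad and contact force between the fingers and dispenser above 0.5 N), for 0.1 s.
At the end, for the whole second after the job is handed in: both green beads lie inside the walnut tray, slower than 50 mm/s; the amber bead is still in its lane uphill of its gate; all three levers are back within 0.05 rad of rest; the tray is upright, within 25 mm of where it stood (x of bead_green_1 in the frame of tray between -0.055 and 0.055 m and y of bead_green_1 in the frame of tray between -0.1075 and 0.1075 m and z of bead_green_1 in the frame of tray between 0 and 0.035 m and linear speed of each of bead_green_1, bead_green_2 below 0.05 m/s and x of bead_green_2 in the frame of tray between -0.055 and 0.055 m and y of bead_green_2 in the frame of tray between -0.1075 and 0.1075 m and z of bead_green_2 in the frame of tray between 0 and 0.035 m and x of bead_amber in the frame of dispenser between 0.02 and 0.055 m and z of bead_amber in the frame of dispenser between 0.055 and 0.085 m and value of joint each of lever_left, lever_middle, lever_right below 0.05 rad and distance of tray from where it was at the start of the episode below 0.025 m and angle between tray's own z axis and vertical below 0.1 rad); the robot touches nothing.
It fails at once if the amber bead gets past its gate (x of bead_amber in the frame of dispenser above 0.065 m).
It fails at once if a bead or the tray is touched by the robot (contact force between any of the fingers, the arm and bead_green_1 above 0.2 N or contact force between any of the fingers, the arm and bead_green_2 above 0.2 N or contact force between any of the fingers, the arm and bead_amber above 0.2 N or contact force between any of the fingers, the arm and tray above 0.2 N).
It fails at once if a bead or the tray is lifted (height (world z) of any of bead_green_1, bead_green_2, bead_amber above 0.095 m or height (world z) of tray above 0.015 m).
It fails at once if a bystander is shifted by more than 20 mm (distance of any of jar, finial, inlaid_box, pin_vise, spool, bowl from where it was at the start of the episode above 0.02 m).
It also fails if it takes over 38 s, if anything falls off the work surface, if the arm or the gripper's body presses on something with over 40 N, if the wrist force passes 120 N, or if a joint passes its speed limit or range.

## Working session

There is one attempt and no reset: what is moved stays moved. The work goes in short steps, each a Python script; the robot and the scene stay as the last script left them, time stands still between calls to the robot, and variables do not carry over. Pictures are saved under pics/ and viewed, and the job is handed in when it is done.

```bash
mkdir -p pics; python3 - <<'E'
from cell import r
import cv2
s=r.sense(); print(s['time_s'],s['tcp_pos'],s['orientation'],s['finger_gap'])
for n in ("scene","side","wrist"):
    c=r.read_camera(n); cv2.imwrite(f"pics/{n}0.png",c["pixels"][:,:,::-1])
    print(n,{k:v for k,v in c.items() if k!="pixels"})
E
```

```text
0.0 [ 5.74730572e-01 -7.71483856e-07  2.30837879e-01] [-0.49970931 -0.49974161 -0.50025517  0.5002936 ] 0.08538570515671196
scene {'fx': 498.91185792325444, 'fy': 498.91185792325444, 'cx': 277.9624073221181, 'cy': 209.3797502288499, 'k1': -0.015397056233782973, 'eye': array([ 1.04382407, -0.95733194,  1.20396772]), 'attitude': array([0.9039355 , 0.35768465, 0.08825776, 0.21719317])}
side {'fx': 497.84333547346085, 'fy': 497.84333547346085, 'cx': 277.7467558581411, 'cy': 200.02069964938212, 'k1': 0.026943925061506325, 'eye': array([-0.01893807, -1.07077945,  1.23763561]), 'attitude': array([ 0.88835227,  0.38455826, -0.09059613, -0.23396053])}
wrist {'fx': 330.6547696423825, 'fy': 330.6547696423825, 'cx': 282.16991829657644, 'cy': 210.52757456806427, 'k1': 0.0015006919553226066, 'T_tool_cam': array([[ 8.38454503e-04,  3.01598351e-01, -9.53434702e-01,
        -1.42468512e-01],
       [ 9.99999356e-01, -9.82440849e-04,  5.68629840e-04,
        -2.24223809e-06],
       [-7.65195376e-04, -9.53434565e-01, -3.01598981e-01,
        -7.68844839e-02],
       [ 0.00000000e+00,  0.00000000e+00,  0.00000000e+00,
         1.00000000e+00]])}
```

View pics/scene0.png

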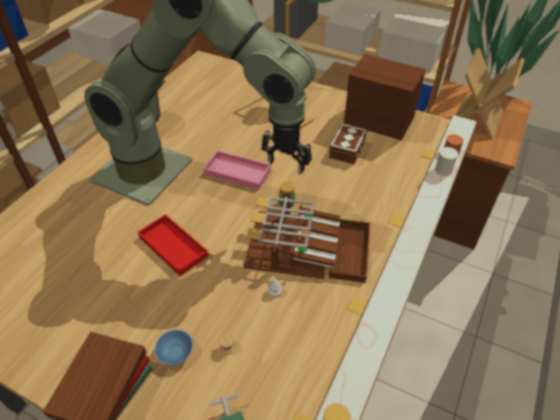

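View pics/side0.png

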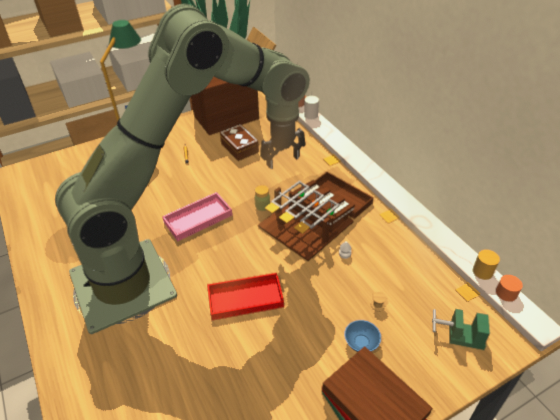

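View pics/wrist0.png

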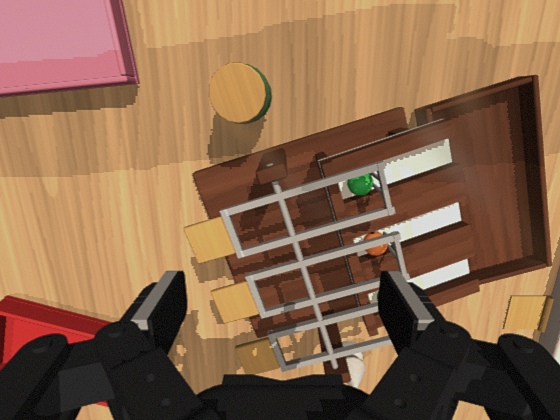

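The wrist view shows the left-lane bead green at (360,183) and the middle one amber at (375,244). The right-lane bead is hidden by a finger. The pads are at about (210,241), (233,302) and (258,355). Look-alike trays are pink (scene 237,170) and red (172,243), and the walnut tray is at (345,248).

```bash
cat > h.py <<'E'
import numpy as np, cv2
from scipy.spatial.transform import Rotation as R
def rot(q): return R.from_quat([q[1],q[2],q[3],q[0]]).as_matrix()
def campose(c,s=None):
    if 'eye' in c: return rot(c['attitude']),np.array(c['eye'])
    T=c['T_tool_cam'];Q=rot(s['orientation']); return Q@T[:3,:3],Q@T[:3,3]+s['tcp_pos']
def K(c): return np.array([[c['fx'],0,c['cx']],[0,c['fy'],c['cy']],[0,0,1]]),np.array([c['k1'],0,0,0,0.])
def pix2plane(c,s,uv,z):
    A,e=campose(c,s);k,d=K(c)
    u=cv2.undistortPoints(np.array(uv,float).reshape(-1,1,2),k,d)[:,0]
    D=np.c_[u[:,0],-u[:,1],-np.ones(len(u))]@A.T
    return e+D*((z-e[2])/D[:,2])[:,None]
def proj(c,s,P):
    A,e=campose(c,s);k,d=K(c)
    p=(np.atleast_2d(P)-e)@A; p=p*[1,-1,-1]
    return cv2.projectPoints(p,np.zeros(3),np.zeros(3),k,d)[0][:,0]
E
python3 - <<'E'
from cell import r
from h import *
s=r.sense();c=r.read_camera("wrist")
print(rot(s['orientation']).round(2))
P=pix2plane(c,s,[(210,241),(233,302),(258,355)],.109);print(P.round(4))
print(pix2plane(c,s,[(360,183),(375,244)],.068).round(4))
for n,b in (("scene",(235,170,385,290)),("side",(245,165,385,270))):
    im=r.read_camera(n)["pixels"][b[1]:b[3],b[0]:b[2],::-1]
    cv2.imwrite(f"pics/{n}crop.png",cv2.resize(im,None,fx=5,fy=5,interpolation=cv2.INTER_CUBIC))
E
```

```text
[[-0.  1.  0.]
 [-0.  0. -1.]
 [-1. -0.  0.]]
[[ 0.5122 -0.0345  0.109 ]
 [ 0.5294 -0.095   0.109 ]
 [ 0.5511 -0.1543  0.109 ]]
[[ 0.6479  0.0076  0.068 ]
 [ 0.6674 -0.0547  0.068 ]]
```

View pics/scenecrop.png

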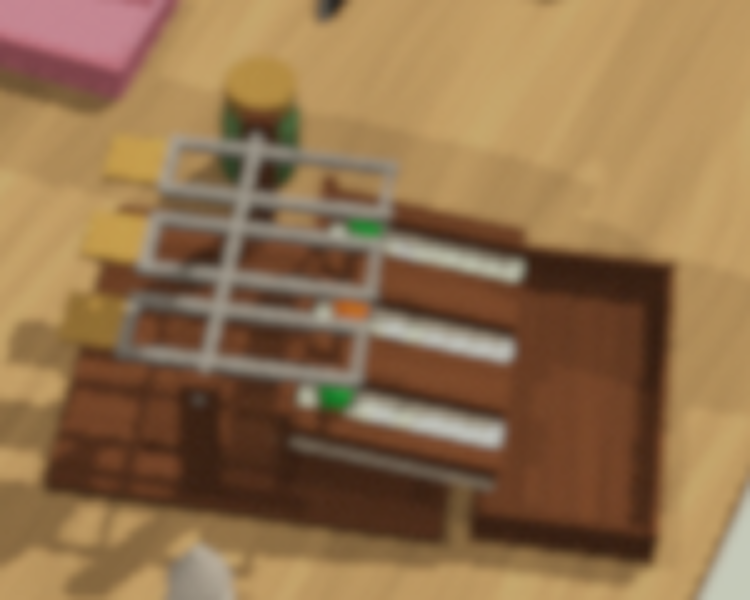

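View pics/sidecrop.png

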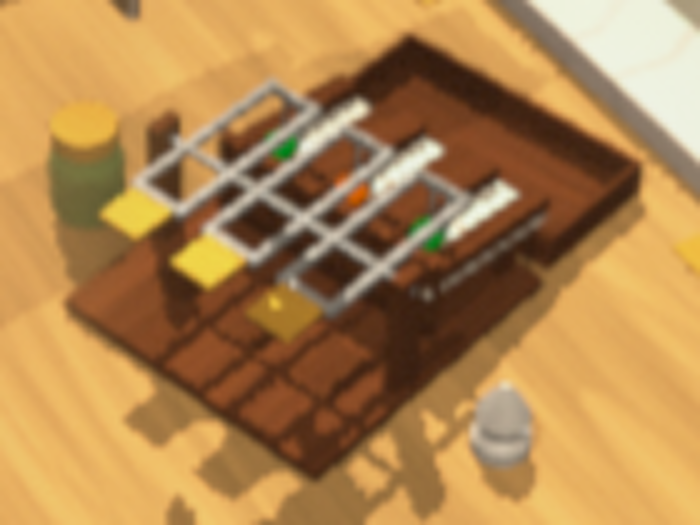

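The side and scene crops show the left bead green, the middle one amber and the right one green, so I press the left and right pads. Measured pad-to-bead distance is 142 mm, which matches the description. Next I fit the dispenser pose and hover over the left pad.

```bash
cat >> h.py <<'E'
M=np.array([[-.1,.065],[-.1,0],[-.1,-.065],[.042,.065],[.042,0]])
W=np.array([[.5122,-.0345],[.5294,-.095],[.5511,-.1543],[.6479,.0076],[.6674,-.0547]])
mc,wc=M.mean(0),W.mean(0)
z=((W-wc)@[1,1j]*np.conj((M-mc)@[1,1j])).sum(); yaw=np.angle(z)
Rz=np.array([[np.cos(yaw),-np.sin(yaw)],[np.sin(yaw),np.cos(yaw)]])
org=wc-Rz@mc
def d2w(x,y,zz): return np.r_[org+Rz@[x,y],zz]
Qt=(R.from_euler('z',yaw)*R.from_matrix([[0,1,0],[0,0,-1],[-1,0,0]])).as_quat()
Qt=[Qt[3],Qt[0],Qt[1],Qt[2]]
E
python3 - <<'E'
from cell import r
from h import *
print(yaw,org,((M@Rz.T+org)-W).round(4).tolist())
for y in (.065,-.065): print(d2w(-.1,y,.109),r.ik(d2w(-.1,y,.09),Qt))
r.gripper_to(0.0)
r.reach(d2w(-.1,.065,.16),Qt)
r.wait(.2)
s=r.sense();c=r.read_camera("wrist");print(s['time_s'],s['tcp_pos'],s['wrist_force'],s['finger_gap'])
im=c["pixels"][:,:,::-1].copy()
cor=[d2w(-.1+a,y+b,.109) for y in(.065,0,-.065) for a in(-.018,.018) for b in(-.018,.018)]
for p in proj(c,s,cor): cv2.circle(im,tuple(int(round(v)) for v in p),3,(255,0,255),-1)
cv2.imwrite("pics/hover.png",im)
c=r.read_camera("scene");im=c["pixels"][:,:,::-1].copy()
cv2.imwrite("pics/hovscene.png",cv2.resize(im[150:290,215:385],None,fx=4,fy=4,interpolation=cv2.INTER_CUBIC))
E
```

```text
0.2933788024314814 [ 0.62671361 -0.0661316 ] [[-0.0, 0.0017], [0.0016, -0.0001], [-0.0013, -0.003], [0.0002, 0.0006], [-0.0005, 0.0007]]
[ 0.51218915 -0.03282774  0.109     ] [ 0.04288402  0.83845195 -0.07571764  1.8569076   0.12943015  0.45094606
  0.16896829]
[ 0.54978362 -0.15727313  0.109     ] [ 0.27516859  0.89611545 -0.10339839  1.64205612  0.14102032  0.61071366
  0.388038  ]
1.75 [ 0.51295817 -0.03240424  0.16044127] [-0.04670197  0.6299862   0.65106594] -3.779743322155621e-05
```

View pics/hover.png

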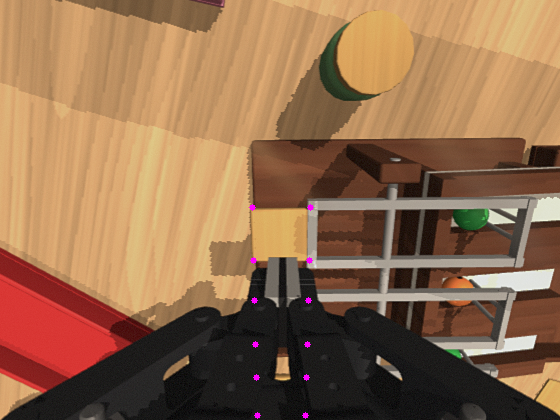

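View pics/hovscene.png

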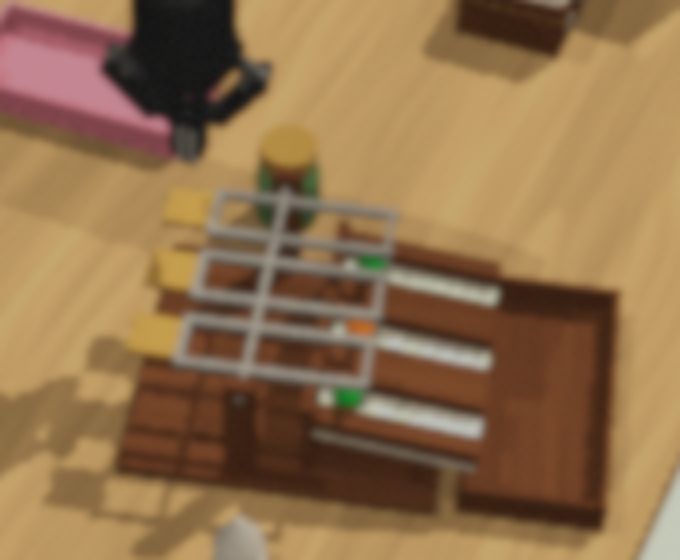

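The overlaid pad corners coincide with the left pad at (253–310, 208–261), and green, amber and green are confirmed at (470,215), (457,290) and (455,353). I press the left pad now.

```bash
cat > press.py <<'E'
import sys
from cell import r
from h import *
y=float(sys.argv[1]);n=sys.argv[2]
if abs(y-.065)>.01:
    r.move_l(d2w(-.1,.065,.16)); r.reach(d2w(-.1,y,.16),Qt)
r.move_l(d2w(-.1,y,.115),.1)
s0=r.sense()
for zz in (.100,.090):
    st=r.move_l(d2w(-.1,y,zz),.05,max_force=25); s=r.sense()
    print(zz,st,s['tcp_pos'].round(4),(s['wrist_force']-s0['wrist_force']).round(2))
r.wait(.8)
c=r.read_camera("scene");cv2.imwrite(f"pics/{n}_down.png",cv2.resize(c["pixels"][150:290,215:385,::-1],None,fx=4,fy=4,interpolation=cv2.INTER_CUBIC))
r.move_l(d2w(-.1,y,.118),.08); r.move_l(d2w(-.1,y,.16),.15); r.wait(.3)
c=r.read_camera("scene");cv2.imwrite(f"pics/{n}_up.png",cv2.resize(c["pixels"][150:290,215:385,::-1],None,fx=4,fy=4,interpolation=cv2.INTER_CUBIC))
s=r.sense();print(s['time_s'],s['wrist_force'])
E
python3 press.py .065 L; python3 -c "
import cv2;cv2.imwrite('pics/Lboth.png',cv2.resize(cv2.hconcat([cv2.imread('pics/L_down.png'),cv2.imread('pics/L_up.png')]),(800,330)))"
```

```text
0.1 False [ 0.5123 -0.0328  0.1   ] [-0.39  0.66  4.28]
0.09 False [ 0.512  -0.0328  0.0901] [-1.31 -0.11  4.58]
5.3833 [ 0.09851417  1.07695337 -0.19129384]
```

View pics/Lboth.png

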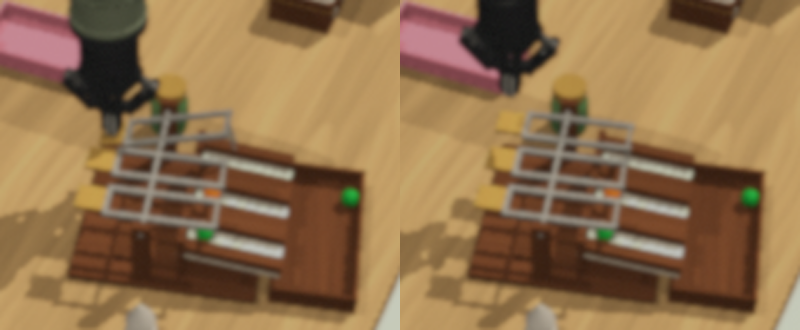

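The left bead is now in the tray at (750,197) in the right-hand panel, and its lever is back up. Amber is still behind its gate. Next is the right pad. The fit residual there was 3 mm, so I take a quick wrist check at hover before pressing.

```bash
python3 - <<'E'
from cell import r
from h import *
r.reach(d2w(-.1,-.065,.16),Qt); r.wait(.2)
s=r.sense();c=r.read_camera("wrist");print(s['time_s'],s['tcp_pos'])
im=c["pixels"][:,:,::-1].copy()
cor=[d2w(-.1+a,y+b,.109) for y in(.065,0,-.065) for a in(-.018,.018) for b in(-.018,.018)]
for p in proj(c,s,cor): cv2.circle(im,tuple(int(round(v)) for v in p),3,(255,0,255),-1)
cv2.imwrite("pics/hoverR.png",im)
E
```

```text
6.1667 [ 0.54987035 -0.15630485  0.16009547]
```

View pics/hoverR.png

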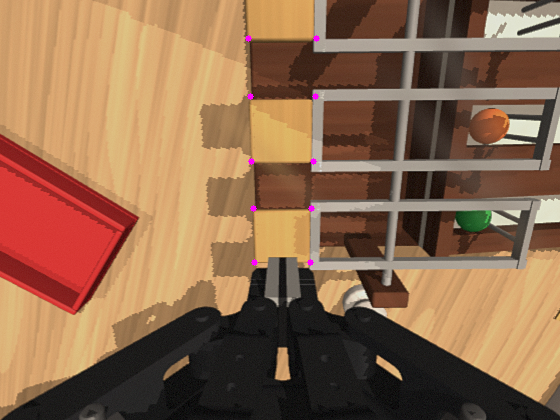

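The overlay fits all three pads, with the right pad at (254–311, 208–262). Amber is at (488,126) and the right green bead at (473,218).

```bash
sed -i '/^if abs/,+1d' press.py; python3 press.py -.065 R; python3 -c "
import cv2;cv2.imwrite('pics/Rboth.png',cv2.resize(cv2.hconcat([cv2.imread('pics/R_down.png'),cv2.imread('pics/R_up.png')]),(800,330)))"
```

```text
0.1 False [ 0.5498 -0.1573  0.0999] [ 0.44 -0.9   0.27]
0.09 False [ 0.5497 -0.1572  0.09  ] [-0.73  0.12  3.7 ]
9.75 [0.33371494 0.23062547 0.51138265]
```

View pics/Rboth.png

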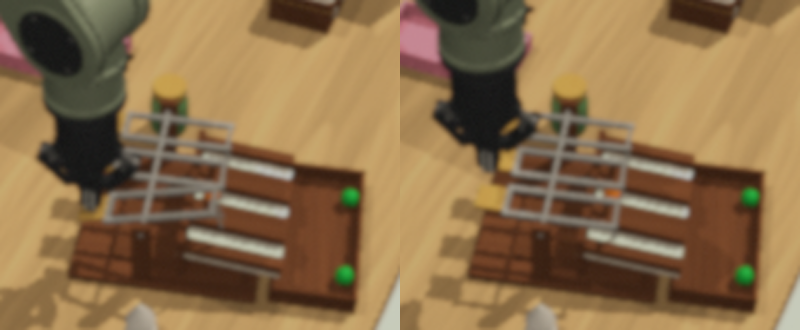

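Both green beads are in the tray, at (750,197) and (745,275). The levers look level and amber is at (613,193). I move up for a last check with the wrist camera.

```bash
python3 - <<'E'
from cell import r
from h import *
r.move_l(d2w(-.1,-.065,.25),.15); r.wait(.8)
s=r.sense();c=r.read_camera("wrist");print(s['time_s'],s['tcp_pos'])
a=c["pixels"][:,:,::-1].copy()
for p in proj(c,s,[d2w(.042,0,.068)]+[d2w(.183+i*.055,j*.1075,.03) for i in(-1,1) for j in(-1,1)]): cv2.circle(a,tuple(int(round(v)) for v in p),2,(255,0,255),-1)
cv2.imwrite("pics/final.png",a)
im=r.read_camera("side")["pixels"][150:280,235:395,::-1]
cv2.imwrite("pics/finalside.png",cv2.resize(im,None,fx=4,fy=4,interpolation=cv2.INTER_CUBIC))
E
```

```text
11.3 [ 0.54978942 -0.15729607  0.25001865]
```

View pics/final.png

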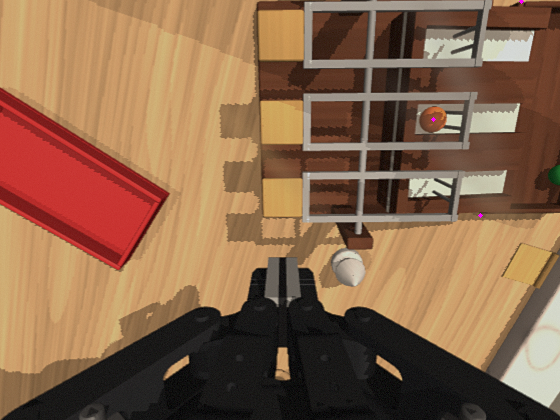

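View pics/finalside.png

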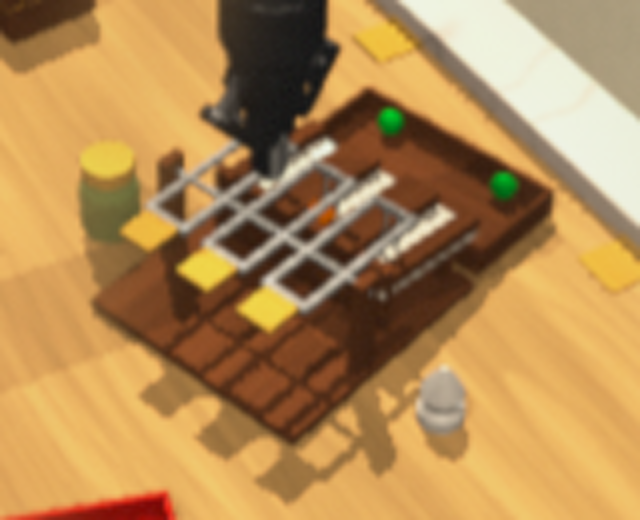

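The wrist view shows amber at (433,119), right on its predicted rest point, with all three gates shut and the left and right lanes empty. The side view shows both green beads in the tray, at (390,122) and (503,185).

```bash
python3 -c "
from cell import r
r.finish_job(); print(r.sense()['time_s'])"
```

```text
the job is handed in; nothing more can be done
the job is handed in; nothing more can be done
```

I pressed the left and right pads with the closed fingertips, to about 19 mm down with a 4 to 5 N reaction, then released both. I never touched the middle lever, which holds the amber bead. I handed the job in at about 11 s on the robot's clock.

- **Final pictures:** both green beads are at rest in the walnut tray. The amber bead is on its expected spot behind the gate, and all three levers are back level. The tray, jar and finial look undisturbed, and the gripper is clear of everything at z = 0.25 m.
- **Disagreements:** my hand-picked pixel for the right pad was about 3 mm off the fitted pose, but the close-up overlay before pressing matched the pad. On the right press the force read only 0.3 N at the halfway step, against 4.3 N on the left. It read 3.7 N at full depth, and the bead rolled out as expected.
- **Not measured:** lever angles and tray displacement were judged only from the pictures.

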